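# Unlatch and slide open the bar garnish box

## Robot

A 7-joint arm with a two-finger parallel gripper is mounted at the origin on the work surface. World frame = base frame: x ahead of the robot, y to its left, z up, the work surface at z = 0. Lengths are in m, angles in rad, forces in N, time in s.
With the tool pointing down it reaches from about 0.35 to 0.9 m from the base axis. Payload 8.1 kg.
Tool frame: the origin (TCP) lies midway between the tips of the shut fingers; the grasp point (between the pads) lies arm.tcp_to_grasp behind it (arm.tcp_to_grasp is the distance from the TCP to the grasp point, in m); z points along the fingers, y is the line along which they close (so a half turn about z gives the same grasp; the last joint's range is limited). The gripper opens to 92 mm and grips with 3 to 60 N. Pads are 19 mm wide; open, the fingers measure 130 mm over their backs; the gripper's body (75 mm by 190 mm) begins 47 mm behind the grasp point.
Start: joints at [-1.351, 0.434, 0.025, 1.573, -0.012, 1.134, -0.075], TCP at [0.198, 0.593, 0.227] pointing down, gripper open.
Joint ranges: [-2.62, 2.62], [-0.44, 2.09], [-1.27, 1.32], [0.08, 2.57], [-1.32, 4.46], [0.12, 2], [-2.74, 2.74]. Speed limits (rad/s): [2.22, 2.22, 3.01, 3.01, 3.14, 3.14, 3.14].

## Interface

Orientations are given as a rotation vector (axis times angle).
In Python, from cell import observe, get_image, arm gives the robot as it stands. The module is installed in compiled form; this text tells all that it offers.
- The arm moves only by the tool drive_tool, never from a script. Its argument "steps" is a list of rows, each a list of 5 numbers: the closure, from 0 (fully open) to 1 (shut), then the shift along the world's x, y, z in mm, then the turn about the world's z in rad. In form: [[hand, x, y, z, roll], ...]. A call has 1 to 20 rows; each row shifts and turns the commanded pose from where the row before left it; what a row does not reach is not made up. A row lasts 1/12 s, in which the tool goes at most 41.7 mm and 7.16 degrees, less where a joint would pass 70% of its speed; a pose out of reach is approached as far as the arm can. A call with a gripper value outside its range is refused whole. The fingers move at their own pace and stop on an object; "grip_force" is the grip in N (left out, the last holds). Time passes only in rows, so rows that do not move let the fingers close. It gives the time, the measured TCP pose, the force, the opening and the grip force at its end, in the units of the state.
- observe(): the state, without advancing time (a new reading comes with each control period).
- get_image(name): name is "side" or "top"; returns a dict with "image" (400x640x3 uint8, red, green, blue), "vfov" (degrees; the focal length in pixels is half the picture's height over the tangent of half this angle, whatever the lens; pixels are square), "cx", "cy" (the principal point, pixels), "k1" (the pictures are not rectified: a ray, as slopes to the right and down, at radius r is drawn at 1 + k1 r^2 times it, then the intrinsics apply), "xyz" and "attitude" of the camera in the world. Camera axes: x right, y down, z forward; pixel columns grow to the right and rows downward; lengths in m; the calibration is good to about 2 mm. A picture is of the moment at which its call begins. There is no depth.
- arm.sign_off(): hands the job in; it is judged then, once.
The state is a dict: "clock": time; "joints": joint angles; "dq": joint speeds; "joint_efforts": joint torques, N m; "position": TCP position; "ee_rot": TCP orientation; "force": force on the tool from outside, world axes, zero at the start; "ft_torque": the same for the moment, N m; "width": opening from 0.0 (shut) to 1.0 (fully open); "gripper_force": force on a finger pad.
Only numpy, scipy, OpenCV 4.12 (cv2) and the standard library are available. Lean on these libraries where they do the work, as an engineer would, in place of code of your own. Each camera call takes 0.05 s, during which the arm holds its last target. There are 200 camera calls.

## Task

Open the garnish box: press the orange snap tab all the way down so that it releases the green cover, then push the cover along its rails, off the fruit well and onto the empty deck, until it meets the stop at the far end. Nothing needs gripping: the cover must not be lifted or tipped, and the bottle, jar, jigger and tumbler around the box stay where they are.

Things in the scene. Friction and masses are not known exactly. Their poses are not given: they have to be found in the camera images.
- garnish_box: White box fixed to the table, 125 mm (x) by 300 mm (y), flat top 70 mm high; origin: centre of its underside. Its -y half is the fruit well (opening y = -130 to -20 mm, x = +-40), under the cover at first; the +y half is a solid empty deck. Grey rails (tops at 81 mm, 109 mm apart) run along y on both sides. A latch housing (x 62 to 105 mm, y +-35 mm, 70 mm high) juts out at +x.
- far_stop (a point): Middle of the inner face of the grey stop across the +y end of the box, at box y = +142 mm, 75 mm above the table (stop top at 80 mm). Against it the cover's origin is at box y = +77 mm. A like stop closes the -y end at box y = -142 mm.
- cover: Green loose plate, 106 mm (x) by 130 mm (y) by 8 mm, about 0.2 kg, origin: centre of its underside; axes along the box's. It rests on the box top (plate top at 78 mm) and slides along the rails (box y). Shut, its origin is near box y = -75 mm and the catch stops it within some 4 mm. It carries a yellow thumb ramp 96 mm wide (x), 30 mm tall above the plate, sloping down towards +y.
- push_face (a point): Centre of the upright -y face of the yellow thumb ramp (push it towards box +y): at cover y = -40 mm, 23 mm above the cover's underside, so 93 mm above the table. The face reaches 48 mm to each side in x and 15 mm up and down from here. 25 mm of flat plate lie on its -y side.
- tab_top (a point): Centre of the top of the orange press pad, 34 mm (x) by 36 mm (y), at box x = 84.5 mm, y = 0; 96 mm above the table when up, 84 mm when pressed home. The same tab has an orange catch block that stands up from the deck just beyond the cover's +y edge.
- snap_tab (a joint): How far the snap tab is pressed straight down, m: 0 up, 0.012 fully in at a firm stop. It needs about 4 N (more when pressed fast), has no spring and stays where it is left. The catch lets the cover pass from about 0.0095 on.
- syrup: Bystander: amber syrup bottle with red cap, 68 mm across, 250 mm tall, origin at its underside.
- jar: Bystander: amber jar with brass cap, 72 mm across, 85 mm tall, origin at its underside.
- jigger: Bystander: steel double-cone jigger, 50 mm across, 95 mm tall, origin at its underside.
- tumbler: Bystander: clear tumbler, 70 mm across, 95 mm tall, origin at its underside.
There are look-alikes about, which are no part of the job. What is meant by the cover is not pink or white, and is the smaller of those in its own colour.

How it is judged:
On the way, in this order (a step that is already met when the one before it is completed fails the run):
1. the snap tab is pressed home while the cover is still on its seat (value of joint snap_tab above 0.0095 m and y of cover in the frame of garnish_box below -0.06 m), for 0.1 s.
2. the cover is pushed along its rails to the far stop (y of cover in the frame of garnish_box above 0.067 m), for 0.1 s.
At the end, for the whole second after the job is handed in: The cover lies flat and at rest between its rails on the deck, within 10 mm of the far stop, leaving the well fully open, and the snap tab is still down (at least 9 of its 12 mm) (y of cover in the frame of garnish_box between 0.067 and 0.082 m and x of cover in the frame of garnish_box between -0.006 and 0.006 m and z of cover in the frame of garnish_box between 0.066 and 0.074 m and angle between cover's own z axis and vertical below 0.06 rad and value of joint snap_tab above 0.009 m and linear speed of cover below 0.01 m/s); the robot touches nothing.
It fails at once if the cover is lifted more than 10 mm or tipped (z of cover in the frame of garnish_box above 0.08 m or angle between cover's own z axis and vertical above 0.2 rad).
It fails at once if a bystander is moved more than 20 mm or tipped (distance of any of syrup, jar, jigger, tumbler from where it was at the start of the episode above 0.02 m or angle between any of syrup, jar, jigger, tumbler's own z axis and vertical above 0.3 rad).
It also fails if it takes over 48 s, if anything falls off the work surface, if the arm or the gripper's body presses on something with over 40 N, if the wrist force passes 120 N, or if a joint passes its speed limit or range.

## Working session

There is one attempt and no reset: what is moved stays moved. The work goes in short steps, Python scripts to look and compute and a tool call to move; the robot and the scene stay as the last step left them, time stands still between calls to the robot, and variables do not carry over. Pictures are saved under pics/ and viewed, at most 10 in all, crops included, and the job is handed in when it is done.

Besides the shell and the picture viewer there is one more tool, called after ">>>" by a JSON object that holds its "op" and its "data". drive_tool: Moves the arm, as the interface text tells. Its arguments: {"type":"object","properties":{"steps":{"type":"array"},"grip_force":{"type":"number"}},"required":["steps"]}

```bash
mkdir -p pics
cat > h.py <<'E'
import numpy as np, cv2
from scipy.spatial.transform import Rotation as R
from cell import observe,get_image,arm
def cam(n):
    d=get_image(n); return d
def K(d):
    f=200/np.tan(np.radians(d['vfov'])/2); return np.array([[f,0,d['cx']],[0,f,d['cy']],[0,0,1]]),np.array([d['k1'],0,0,0,0.])
def rot(d):
    a=np.array(d['attitude'],float)
    return R.from_rotvec(a).as_matrix() if a.shape==(3,) else (a if a.shape==(3,3) else R.from_quat(a).as_matrix())
def plane(d,uv,z):
    k,D=K(d); p=cv2.undistortPoints(np.array(uv,float).reshape(-1,1,2),k,D)[:,0]
    r=np.c_[p,np.ones(len(p))]@rot(d).T; c=np.array(d['xyz'])
    return c+r*((z-c[2])/r[:,2])[:,None]
def proj(d,P):
    k,D=K(d); q=(np.array(P,float).reshape(-1,3)-d['xyz'])@rot(d)
    return cv2.projectPoints(q.reshape(-1,1,3),np.zeros(3),np.zeros(3),k,D)[0][:,0]
E
python3 - <<'E'
from h import *
print(observe())
for n in('top','side'):
    d=cam(n); cv2.imwrite(f'pics/{n}0.png',d['image'][:,:,::-1]); d.pop('image'); print(d)
E
```

```text
{'clock': 0.0, 'joints': array([-1.35063963,  0.43522111,  0.02496206,  1.57410289, -0.01159391,
        1.13400587, -0.07505798]), 'dq': array([ 0.00031137, -0.00022267,  0.00057387, -0.00120134,  0.00032065,
       -0.00206858,  0.00050233]), 'joint_efforts': array([ 9.34431523e-05, -6.67835498e+01,  9.85052660e-01, -3.14454710e+01,
       -6.07172563e-02,  4.30680136e-02,  1.41370469e-04]), 'position': array([0.1981251 , 0.5922186 , 0.22594378]), 'ee_rot': array([-5.04793079e-01, -3.10065822e+00,  2.49503336e-03]), 'force': array([0.05479461, 0.43801603, 0.65989715]), 'ft_torque': array([0.0083981 , 0.01070145, 0.03446415]), 'gripper_force': 0.0, 'width': 0.99610221605904}
{'vfov': 48.17525144887925, 'cx': 326.4999085975607, 'cy': 199.02563371332175, 'k1': -0.05770261122732656, 'xyz': array([0.32977472, 0.02467161, 1.18582635]), 'attitude': array([-2.09930184,  2.14759242, -0.21124729])}
{'vfov': 42.47443224438206, 'cx': 315.59968374253526, 'cy': 204.09359177062277, 'k1': -0.16628515294605162, 'xyz': array([ 0.26065325, -1.01404393,  0.7372283 ]), 'attitude': array([-2.10098029,  0.27820885, -0.17635831])}
```

View pics/top0.png

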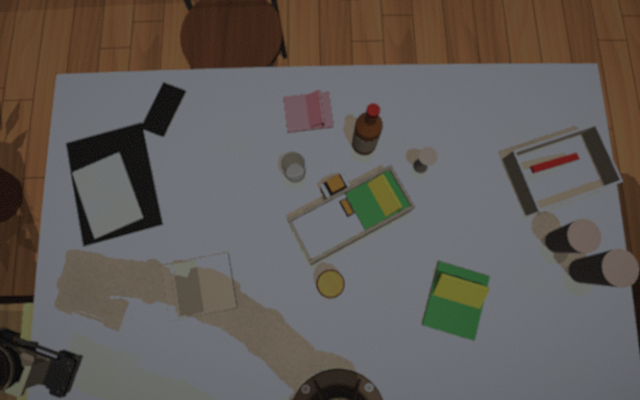

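View pics/side0.png

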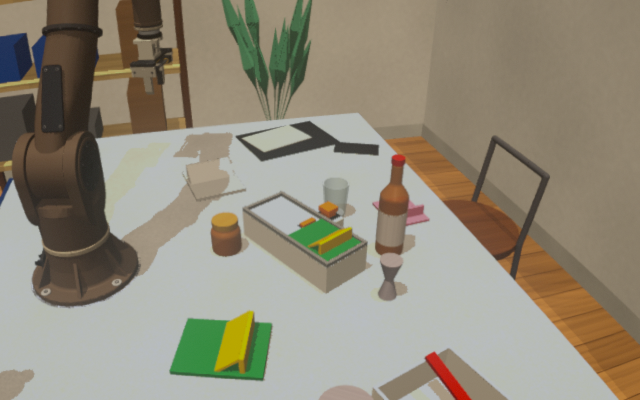

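The top view shows the box with its cover near (378,198), the orange pad at (334,185) and the catch at (347,207). The large green plate at (456,300) is the look-alike. The syrup bottle (367,130), jigger (422,160), tumbler (292,165) and jar (330,283) stand around the box.

Run:
```python
from h import *
d=cam('top'); im=d['image']; hsv=cv2.cvtColor(im,cv2.COLOR_RGB2HSV)
roi=np.zeros((400,640),np.uint8); roi[155:265,280:420]=255
def m(lo,hi): return cv2.inRange(hsv,lo,hi)&roi
g=m((45,100,40),(75,255,255)); y=m((22,120,60),(34,255,255)); o=m((8,140,80),(20,255,255))
def rect(mask,z,n):
    cs=sorted(cv2.findContours(mask,0,1)[0],key=cv2.contourArea)[::-1][:2]
    for c in cs:
        if cv2.contourArea(c)<15: continue
        r=cv2.minAreaRect(c); p=plane(d,cv2.boxPoints(r),z)[:,:2]
        e=p[1]-p[0],p[2]-p[1]
        print(n,np.round(r[0],1),'ctr',p.mean(0).round(4),'sides',[ (round(np.linalg.norm(v),4),round(np.degrees(np.arctan2(v[1],v[0])),1)) for v in e])
rect(g|y,.078,'cover'); rect(g,.078,'green'); rect(y,.1,'yel'); rect(o,.096,'tab')
s=cv2.resize(im[150:270,270:430],None,fx=5,fy=5,interpolation=cv2.INTER_CUBIC); cv2.imwrite('pics/c1.png',s[:,:,::-1])
```

```text
cover [376.9 199.1] ctr [ 0.5423 -0.1124] sides [(np.float64(0.1296), np.float64(-61.8)), (np.float64(0.1045), np.float64(-154.1))]
green [376.9 199.1] ctr [ 0.5423 -0.1124] sides [(np.float64(0.1296), np.float64(-61.8)), (np.float64(0.1045), np.float64(-154.1))]
yel [384.  194.5] ctr [ 0.5492 -0.1277] sides [(np.float64(0.0474), np.float64(-61.2)), (np.float64(0.0977), np.float64(-153.3))]
tab [335.2 182.9] ctr [ 0.582  -0.0076] sides [(np.float64(0.035), np.float64(-64.1)), (np.float64(0.0319), np.float64(-155.7))]
tab [346.6 206.9] ctr [ 0.5205 -0.0341] sides [(np.float64(0.0131), np.float64(-61.9)), (np.float64(0.0368), np.float64(-153.1))]
```

View pics/c1.png

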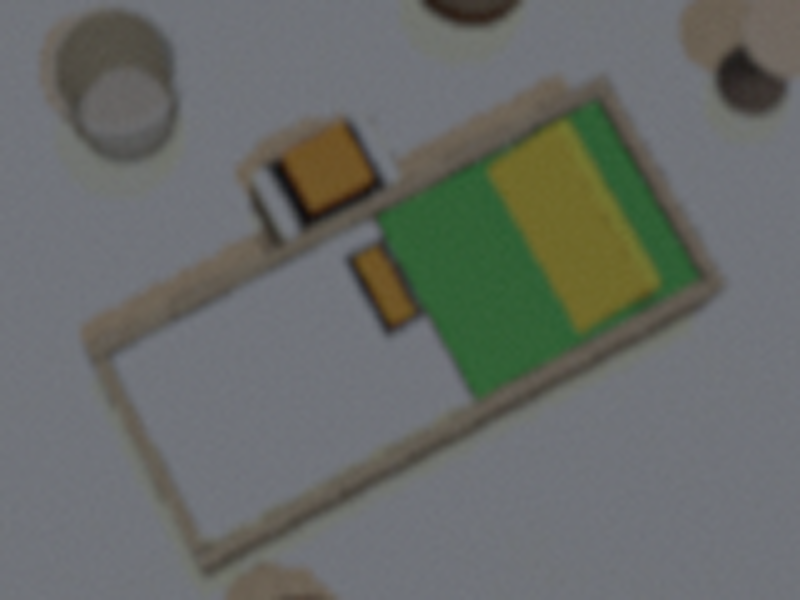

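The crop confirms the layout: the pad is at crop (330,168), the catch sits just past the cover's left edge at (385,287), and the ramp's upright face is towards the right-hand end. Cover and tab agree on the box yaw (27.6°) and origin (0.507, -0.046). Next I'll check clearance to the bottle.

Run:
```python
from h import *
d=cam('top'); hsv=cv2.cvtColor(d['image'],cv2.COLOR_RGB2HSV)
r=cv2.inRange(hsv,(0,150,80),(6,255,255))|cv2.inRange(hsv,(174,150,80),(180,255,255)); r[:, :340]=0;r[:,400:]=0;r[:90]=0;r[140:]=0
c=cv2.moments(r,True); c=(c['m10']/c['m00'],c['m01']/c['m00'])
s=plane(d,[c],.245)[0]
jg=plane(d,[(428,156)],.095)[0]; tu=plane(d,[(291,158)],.095)[0]; ja=plane(d,[(330,284)],.085)[0]
th=np.radians(27.6);O=np.array([.5073,-.0463]);M=np.array([[np.cos(th),-np.sin(th)],[np.sin(th),np.cos(th)]])
for n,p in zip('sjtr',(s,jg,tu,ja)): print(n,p.round(3),'box',((p[:2]-O)@M).round(3))
for n,b in dict(tab=(.0845,0),face0=(0,-.115),face1=(0,.037)).items(): print(n,(O+M@b).round(4))
f=R.from_rotvec(observe()['ee_rot']).as_matrix();print(f.round(3),arm.tcp_to_grasp,c)
```

```text
s [ 0.714 -0.092  0.245] box [ 0.162 -0.136]
j [ 0.647 -0.246  0.095] box [ 0.032 -0.241]
t [0.649 0.102 0.095] box [0.195 0.066]
r [0.334 0.011 0.085] box [-0.127  0.132]
tab [ 0.5822 -0.0072]
face0 [ 0.5606 -0.1482]
face1 [ 0.4902 -0.0135]
[[-0.948  0.317 -0.   ]
 [ 0.317  0.948 -0.001]
 [-0.    -0.001 -1.   ]] 0.0188 (372.84684684684686, 109.72972972972973)
```

>>> {"op": "drive_tool", "data": {"steps": [[1,19,-30,0,-0.04],[1,19,-30,0,-0.04],[1,19,-30,0,-0.04],[1,19,-30,0,-0.04],[1,19,-30,0,-0.04],[1,19,-30,0,-0.04],[1,19,-30,0,-0.04],[1,19,-30,0,-0.04],[1,19,-30,0,-0.04],[1,19,-30,0,-0.04],[1,19,-30,0,-0.04],[1,19,-30,0,-0.04],[1,19,-30,0,-0.04],[1,19,-30,0,-0.04],[1,19,-30,0,-0.04],[1,19,-30,0,-0.04],[1,19,-30,0,-0.04],[1,19,-30,0,-0.04],[1,19,-30,0,-0.04],[1,19,-30,0,-0.006]]}}

```text
clock: 1.87
position: [0.5789, -0.0087, 0.2267]
ee_rot: [-1.63, -2.686, -0.0]
force: [0.8, -0.1, -0.0]
width: 0.003
gripper_force: 0.0
```

>>> {"op": "drive_tool", "data": {"steps": [[1,1,0.5,-25,0],[1,1,0.5,-25,0],[1,1,0,-25,0],[1,0,0,-25,0],[1,0,0,-15,0],[1,0,0,0,0],[1,0,0,0,0]]}}

```text
clock: 2.45
position: [0.5808, -0.0064, 0.1113]
ee_rot: [-1.627, -2.686, 0.002]
force: [0.2, 0.1, 0.7]
width: 0.007
gripper_force: 0.0
```

Run:
```python
from h import *
ims=[]
d=cam('side'); p=proj(d,[observe()['position']])[0].round().astype(int); print(p,observe()['position'])
u,v=np.clip(p,[80,60],[560,340]); s=d['image'][v-60:v+60,u-80:u+80]
cv2.imwrite('pics/s1.png',cv2.resize(s,None,fx=5,fy=5,interpolation=cv2.INTER_CUBIC)[:,:,::-1])
```

```text
[328 199] [ 0.58162922 -0.00636031  0.11235825]
```

View pics/s1.png

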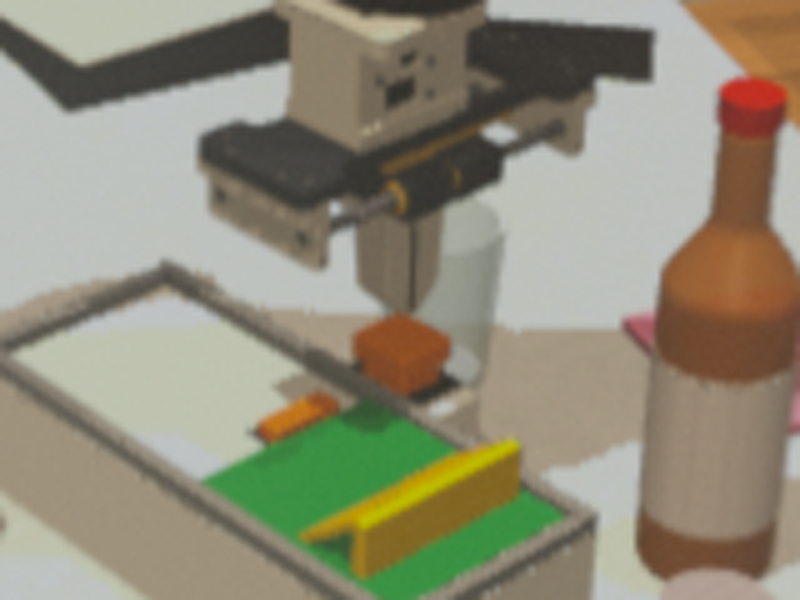

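The side crop shows the shut fingertips at (410,305), just above the orange pad at (400,345). The bottle is well clear to the right. I'll press now.

>>> {"op": "drive_tool", "data": {"steps": [[1,0,0,-5,0],[1,0,0,-5,0],[1,0,0,-3,0],[1,0,0,-2,0],[1,0,0,-2,0],[1,0,0,-2,0],[1,0,0,-2,0],[1,0,0,-2,0],[1,0,0,-2,0],[1,0,0,-1,0],[1,0,0,-1,0],[1,0,0,-1,0],[1,0,0,0,0],[1,0,0,0,0]]}}

```text
clock: 3.67
position: [0.5815, -0.0062, 0.0842]
ee_rot: [1.627, 2.687, 0.001]
force: [-2.7, 1.4, 8.2]
width: 0.003
gripper_force: 4.2
```

>>> {"op": "drive_tool", "data": {"steps": [[1,0,0,-1,0],[1,0,0,-1,0],[1,0,0,-1,0],[1,0,0,0,0],[1,0,0,0,0]]}}

```text
clock: 4.08
position: [0.582, -0.0061, 0.0835]
ee_rot: [1.627, 2.686, 0.004]
force: [-10.4, 2.2, 33.3]
width: 0.004
gripper_force: 16.8
```

The force has risen to 33 N at z = 0.0835, so the tab is home. Next I'll lift and go round behind the ramp.

>>> {"op": "drive_tool", "data": {"steps": [[1,0,0,10,0],[1,0,0,20,0],[1,0,0,30,0],[1,-25,-13,0,0],[1,-25,-13,0,0],[1,-25,-13,0,0],[1,13,-25,0,0],[1,13,-25,0,0],[1,13,-25,0,0],[1,13,-25,0,0],[1,13,-24,0,0],[1,0,0,0,0],[1,0,0,0,0],[1,0,0,0,0]]}}

```text
clock: 5.25
position: [0.5708, -0.1687, 0.1402]
ee_rot: [-1.627, -2.686, 0.0]
force: [0.2, 0.1, -0.0]
width: 0.002
gripper_force: 0.0
```

Run:
```python
from h import *
d=cam('side'); o=observe()['position']; p=proj(d,[o])[0].round().astype(int)
th=np.radians(27.6);O=np.array([.5073,-.0463]);M=np.array([[np.cos(th),-np.sin(th)],[np.sin(th),np.cos(th)]])
print(p,o,(o[:2]-O)@M)
u,v=np.clip(p,[80,60],[560,340]); s=d['image'][v-60:v+60,u-80:u+80]
cv2.imwrite('pics/s2.png',cv2.resize(s,None,fx=5,fy=5,interpolation=cv2.INTER_CUBIC)[:,:,::-1])
```

```text
[346 227] [ 0.57079935 -0.16813136  0.14029707] [-0.00017063 -0.13738639]
```

View pics/s2.png

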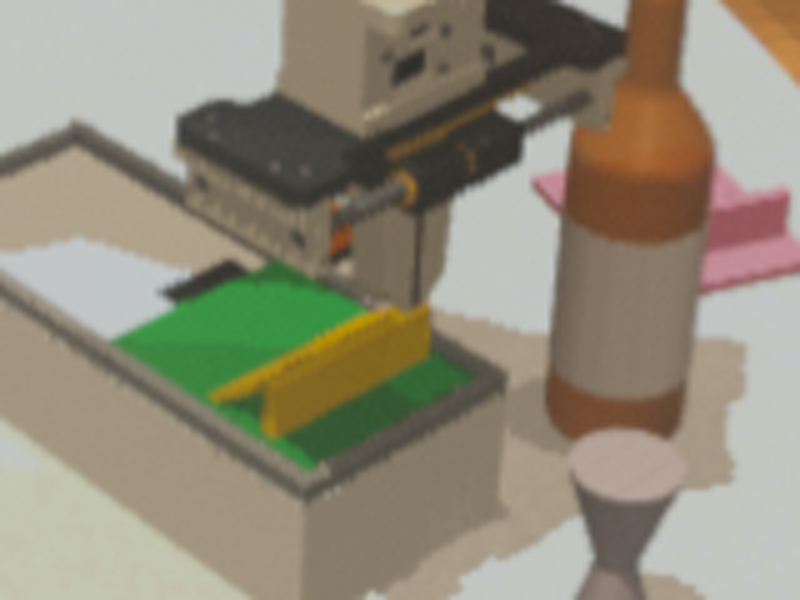

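The catch is now flush with the deck (crop 205,283). The fingers hang behind the ramp with about 12 mm to the face. I'll go down to z = 0.086 and start pushing.

>>> {"op": "drive_tool", "data": {"steps": [[1,0,0,-15,0],[1,0,0,-15,0],[1,0,0,-12,0],[1,0,0,-8,0],[1,0,0,-4,0],[1,0,0,0,0],[1,0,0,0,0],[1,0,0,0,0]]}}

```text
clock: 5.97
position: [0.5717, -0.1694, 0.0874]
ee_rot: [1.627, 2.687, 0.001]
force: [-0.2, 0.3, 0.0]
width: 0.003
gripper_force: 0.0
```

>>> {"op": "drive_tool", "data": {"steps": [[1,-2.3,4.4,0,0],[1,-2.3,4.4,0,0],[1,-2.3,4.4,0,0],[1,-2.3,4.4,0,0],[1,-2.3,4.4,0,0],[1,-2.3,4.4,0,0],[1,-2.3,4.4,0,0],[1,-2.3,4.4,0,0],[1,-2.3,4.4,0,0],[1,-2.3,4.4,0,0]]}}

```text
clock: 6.8
position: [0.5482, -0.1249, 0.0868]
ee_rot: [1.627, 2.687, 0.0]
force: [0.7, -1.1, 1.4]
width: 0.005
gripper_force: 0.9
```

>>> {"op": "drive_tool", "data": {"steps": [[1,-2.3,4.4,0,0],[1,-2.3,4.4,0,0],[1,-2.3,4.4,0,0],[1,-2.3,4.4,0,0],[1,-2.3,4.4,0,0],[1,-2.3,4.4,0,0],[1,-2.3,4.4,0,0],[1,-2.3,4.4,0,0],[1,-2.3,4.4,0,0],[1,-2.3,4.4,0,0],[1,-2.3,4.4,0,0],[1,-2.3,4.4,0,0],[1,-2.3,4.4,0,0],[1,-2.3,4.4,0,0],[1,-2.3,4.4,0,0],[1,-2.3,4.4,0,0],[1,-2.3,4.4,0,0],[1,-2.3,4.4,0,0],[1,-2.3,4.4,0,0],[1,-2.3,4.4,0,0]]}}

```text
clock: 8.47
position: [0.5021, -0.0367, 0.0867]
ee_rot: [1.627, 2.687, 0.0]
force: [2.0, -0.4, -0.3]
width: 0.003
gripper_force: 0.9
```

>>> {"op": "drive_tool", "data": {"steps": [[1,-1.4,2.7,0,0],[1,-1.4,2.7,0,0],[1,-1.4,2.7,0,0],[1,-0.9,1.8,0,0],[1,-0.9,1.8,0,0],[1,-0.9,1.8,0,0],[1,0,0,0,0],[1,0,0,0,0]]}}

```text
clock: 9.13
position: [0.4949, -0.0235, 0.0866]
ee_rot: [-1.626, -2.687, 0.0]
force: [-0.5, -0.3, -0.4]
width: 0.004
gripper_force: 0.0
```

>>> {"op": "drive_tool", "data": {"steps": [[1,-0.5,0.9,0,0],[1,-0.5,0.9,0,0],[1,-0.5,0.9,0,0],[1,-0.5,0.9,0,0],[1,-0.5,0.9,0,0],[1,0,0,0,0],[1,0,0,0,0]]}}

```text
clock: 9.72
position: [0.4947, -0.0231, 0.0875]
ee_rot: [1.629, 2.68, -0.002]
force: [4.6, -13.9, 1.8]
width: 0.003
gripper_force: 7.0
```

The cover is against the stop: 14 N, and the tool no longer advances. I'll back off, lift and look.

>>> {"op": "drive_tool", "data": {"steps": [[1,2,-4,0,0],[1,5,-9,0,0],[1,5,-9,0,0],[1,0,0,20,0],[1,0,0,35,0],[1,0,0,35,0],[1,15,-30,20,0],[1,15,-30,0,0],[1,15,-30,0,0],[1,0,0,0,0],[1,0,0,0,0],[1,0,0,0,0]]}}

```text
clock: 10.72
position: [0.5495, -0.1312, 0.1962]
ee_rot: [-1.627, -2.686, 0.0]
force: [-0.1, 0.8, 0.6]
width: 0.004
gripper_force: 0.0
```

Run:
```python
from h import *
o=observe(); print(o['clock'],o['position'],o['force'])
d=cam('top'); im=d['image']; hsv=cv2.cvtColor(im,cv2.COLOR_RGB2HSV)
m=cv2.inRange(hsv,(45,100,40),(75,255,255))|cv2.inRange(hsv,(22,120,60),(34,255,255)); m[:155]=0;m[265:]=0;m[:,:280]=0;m[:,420:]=0
c=max(cv2.findContours(m,0,1)[0],key=cv2.contourArea)
p=plane(d,cv2.boxPoints(cv2.minAreaRect(c)),.078)[:,:2]
th=np.radians(27.6);O=np.array([.5073,-.0463]);M=np.array([[np.cos(th),-np.sin(th)],[np.sin(th),np.cos(th)]])
print('cover in box',(p.mean(0)-O)@M,((p-O)@M).round(3).tolist())
s=cv2.resize(im[80:310,270:450],None,fx=2.5,fy=2.5,interpolation=cv2.INTER_CUBIC); 
e=cam('side')['image'][140:310,200:430]; e=cv2.resize(e,None,fx=1.5,fy=1.5)
q=np.zeros((575,800,3),np.uint8); q[:s.shape[0],:s.shape[1]]=s; q[:e.shape[0],455:]=e[:,:345]
cv2.imwrite('pics/t2.png',q[:,:,::-1])
```

```text
10.7167 [ 0.54945945 -0.1311832   0.19617102] [-0.06786566  0.8194363   0.61771269]
cover in box [5.45552162e-05 7.64980441e-02] [[0.053, 0.138], [0.049, 0.01], [-0.054, 0.016], [-0.048, 0.142]]
```

View pics/t2.png

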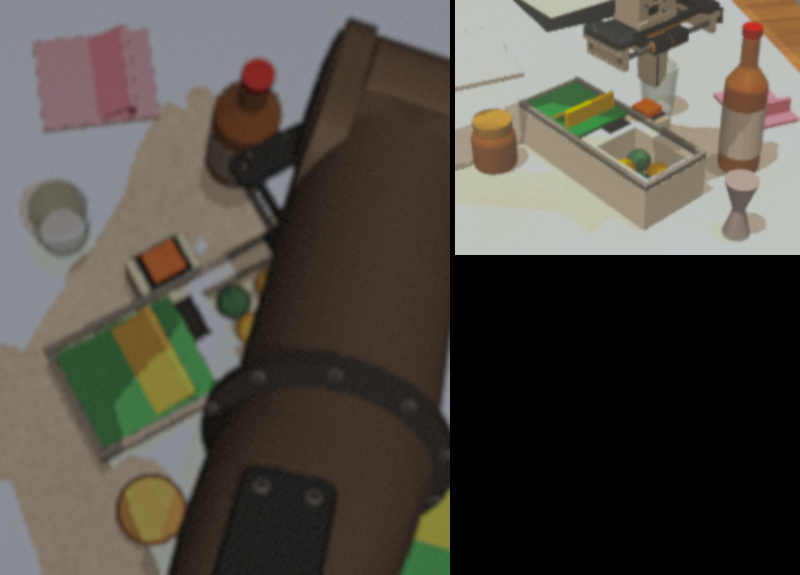

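The cover lies against the far stop (box y = 0.0765, x = 0.000). The well is open, the tab is down, the bystanders haven't moved and the arm is clear, so I'll hand the job in.

```bash
python3 -c "
from cell import arm
print(arm.sign_off())"
```

```text
the job is handed in; nothing more can be done
None
```

I pressed the snap tab home, pushed the cover to the far stop (measured at box y ≈ 0.077 m) with the well fully open, and handed the job in at about 11 s; the sign-off gave no verdict.

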